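# Rack the clay tampers heavy head down

## Task

Put both blue-headed clay tampers away in the sloping plywood rack, one in each bay, with the heavy head at the low end by the red stop, lying in the bay, and let go. The two heads look alike and only one is loaded with steel: lifting a tamper level at mid-length shows which; stored the wrong way round it tips out of the rack.

Things in the scene. Friction and masses are not known exactly. Their poses are not given: they have to be found in the camera images.
- stick_a: double-ended clay tamper, 200 mm long, lying on the table: square beech handle (112 mm long, 26 x 26) between two identical square blue heads (45 mm long, 32 x 32). Origin at its very centre, 16 mm above the table; x along its length, z up. One head, a different one from run to run, hides about 0.16 kg of steel (about 0.27 kg in all); neither looks nor axes tell which
- stick_b: second tamper, like stick_a in all but which head is loaded. In each the balance point lies about 45 mm from mid-length towards the heavy head: lifted level at mid-length it pulls the gripper with a moment of about 0.12 N m, heavy head down (in a weak grip that head droops). Origin and axes as stick_a
- bay_left: rack's bay on the robot's left. Origin: where a stored tamper's centre belongs, 92 mm above the table; x up the 30 degree slope, away from the robot, y across, z square to slope. Low end: floor 16 mm under the origin (along z), cheeks 52 mm apart from x=-106 to -62 mm, 10 mm higher than the origin, red end stop at x=-106, 16 mm higher
- bay_right: rack's bay on the right, 130 mm from bay_left, same shape and axes. In each bay the handle rests on a saddle 16 mm wide, 13 mm under the origin (along z), from x=-45 mm to 0; nothing is under the upper half. A tamper with its heavy head up tips out over the saddle; heavy head down it stays where it is let go
There are look-alikes about, which are no part of the job. Leave any green look-alike of the stick_a alone.

How it is judged:
At the end, for the whole second after the job is handed in: One tamper rests in each bay, let go and still: along the slope within 10 degrees, its centre within 20 mm of the bay's origin along the slope, 15 mm across and 12 mm in height square to the slope. Only a tamper with its heavy head at the low end stays so; the other way round it tips out (((angle between the x axis of stick_a and the x axis of bay_left, either way round below 0.175 rad and x of stick_a in the frame of bay_left between -0.02 and 0.02 m and y of stick_a in the frame of bay_left between -0.015 and 0.015 m and z of stick_a in the frame of bay_left between -0.012 and 0.012 m and angle between the x axis of stick_b and the x axis of bay_right, either way round below 0.175 rad and x of stick_b in the frame of bay_right between -0.02 and 0.02 m and y of stick_b in the frame of bay_right between -0.015 and 0.015 m and z of stick_b in the frame of bay_right between -0.012 and 0.012 m) or (angle between the x axis of stick_a and the x axis of bay_right, either way round below 0.175 rad and x of stick_a in the frame of bay_right between -0.02 and 0.02 m and y of stick_a in the frame of bay_right between -0.015 and 0.015 m and z of stick_a in the frame of bay_right between -0.012 and 0.012 m and angle between the x axis of stick_b and the x axis of bay_left, either way round below 0.175 rad and x of stick_b in the frame of bay_left between -0.02 and 0.02 m and y of stick_b in the frame of bay_left between -0.015 and 0.015 m and z of stick_b in the frame of bay_left between -0.012 and 0.012 m)) and linear speed of each of stick_a, stick_b below 0.02 m/s and angular speed of each of stick_a, stick_b below 0.15 rad/s); the robot touches nothing.
It also fails if it takes over 64 s, if anything falls off the work surface, if the arm or the gripper's body presses on something with over 40 N, if the wrist force passes 120 N, or if a joint passes its speed limit or range.

## Robot

A 6-joint arm with a two-finger parallel gripper is mounted at the origin on the work surface. World frame = base frame: x ahead of the robot, y to its left, z up, the work surface at z = 0. Lengths are in m, angles in rad, forces in N, time in s.
With the tool pointing down it reaches from about 0.35 to 0.775 m from the base axis. Payload 7.3 kg.
Tool frame: the origin (TCP) lies at the very end of the fingers, on their centre line; the grasp point (between the pads) lies 19 mm behind it (robot.tcp_to_grasp is the z of the grasp point in the tool frame, in m); z points along the fingers, y is the line along which they close (so a half turn about z gives the same grasp; the last joint's range is limited). The gripper opens to 92 mm and grips with 3 to 60 N. Pads are 19 mm wide; open, the fingers measure 130 mm over their backs; the gripper's body (75 mm by 190 mm) begins 47 mm behind the grasp point.
Start: joints at [1.016, 0.342, 1.524, -0, 1.275, -0.146], TCP at [0.209, 0.482, 0.227] pointing down, gripper open.
Joint ranges: [-2.53, 2.53], [-0.77, 2.02], [0.04, 2.7], [-1, 4.14], [0.28, 2.66], [-3.11, 3.11]. Speed limits (rad/s): [2.57, 2.57, 3.14, 3.14, 3.14, 3.14].

## Interface

Orientations are given as [roll, pitch, yaw] about the fixed x, y, z axes, in that order (R = Rz(yaw) Ry(pitch) Rx(roll)).
In Python, from cell import monitor, read_camera, get_calibration, job, robot gives the robot as it stands. The module is installed in compiled form; this text tells all that it offers.
- The arm moves only by the tool send_rows, never from a script. Its argument "targets" is a list of rows, each an object with "translation": the shift along the tool's x, y, z in cm, a list of three; "spin": the turn about the tool's z in degrees; "jaw": the opening, from 0 (shut) to 1 (fully open). A call has exactly 5 rows; each row is the pose to reach, as a shift and turn from the pose commanded when the call began, along the tool's axes at that moment; what a row does not reach only later rows make up. A row lasts 1/10 s, in which the tool goes at most 50 mm and 8.59 degrees, less where a joint would pass 70% of its speed; a pose out of reach is approached as far as the arm can. A call with a gripper value outside its range is refused whole. The fingers move at their own pace and stop on an object; "force" is the grip in N (left out, the last holds). Time passes only in rows, so rows that repeat a pose let the fingers close, or fill a call up. It gives the time, the measured TCP pose, the force, the opening and the grip force at its end, in the units of the state.
- monitor.observe(): the state, without advancing time (a new reading comes with each control period).
- read_camera(name): name is "scene" or "top" or "wrist"; returns (picture, depth): 420x560x3 uint8, red, green, blue; 420x560 float32, m along the optical axis (not along the pixel's ray), 0 where there is no reading.
- get_calibration(name): a dict with "intrinsics" (3x3 intrinsics, pixels), "origin" and "orientation" of the camera in the world; the wrist camera has in their place "hand_eye" (4x4, takes a point from camera to tool coordinates, whose origin is the TCP and whose axes are the flange's). Camera axes: x right, y up, looking along -z (the intrinsics and any distortion apply to the point x, -y, -z); pixel columns grow to the right and rows downward; lengths in m; the calibration is good to about 2 mm. A picture is of the moment at which its call begins: read the wrist's pose just before it. get_calibration takes no time and is no camera call.
- job.hand_in(): hands the job in; it is judged then, once.
The state is a dict: "time": time; "qpos": joint angles; "qvel": joint speeds; "joint_efforts": joint torques, N m; "tool_pos": TCP position; "tool_rot": TCP orientation; "contact_force": force on the tool from outside, world axes, zero at the start; "torque": the same for the moment, N m; "opening": finger opening in m; "grip_force": force on a finger pad.
Only numpy, scipy, OpenCV 4.12 (cv2) and the standard library are available. Lean on these libraries where they do the work, as an engineer would, in place of code of your own. Each camera call takes 0.05 s, during which the arm holds its last target. There are 200 camera calls.

## Working session

There is one attempt and no reset: what is moved stays moved. The work goes in short steps, Python scripts to look and compute and a tool call to move; the robot and the scene stay as the last step left them, time stands still between calls to the robot, and variables do not carry over. Pictures are saved under pics/ and viewed, at most 10 in all, crops included, and the job is handed in when it is done.

Besides the shell and the picture viewer there is one more tool, called by a JSON object that holds its "op" and its "data", one argument or row to a line. send_rows: Moves the arm, as the interface text tells. Its arguments: {"type":"object","properties":{"targets":{"type":"array"},"force":{"type":"number"}},"required":["targets"]}

```bash
mkdir -p pics; python3 - <<'E'
from cell import *
import cv2,numpy as np
ims=[]
for n in("top","scene"):
    p,d=read_camera(n); cv2.imwrite(f"pics/{n}0.png",p[:,:,::-1]); np.savez(f"{n}0.npz",p=p,d=d)
    c=get_calibration(n); print(n,{k:np.round(v,4).tolist() if not isinstance(v,str) else v for k,v in c.items()})
print(get_calibration("wrist")); print(monitor.observe(), robot.tcp_to_grasp)
E
```

```text
top {'intrinsics': [[502.114, 0.0, 284.1497], [0.0, 502.114, 213.2915], [0.0, 0.0, 1.0]], 'origin': [0.1908, -0.0024, 1.1884], 'orientation': [0.2293, 0.0013, -1.512]}
scene {'intrinsics': [[459.3771, 0.0, 278.3402], [0.0, 459.3771, 204.1907], [0.0, 0.0, 1.0]], 'origin': [0.8033, -0.695, 0.5742], 'orientation': [1.0084, -0.0083, 0.4823]}
{'intrinsics': array([[314.2937922 ,   0.        , 288.88568218],
       [  0.        , 314.2937922 , 211.2350407 ],
       [  0.        ,   0.        ,   1.        ]]), 'hand_eye': array([[-3.23685279e-04,  9.59002893e-01,  2.83396093e-01,
         7.69008445e-02],
       [ 9.99999900e-01,  3.98006686e-04, -2.04675781e-04,
        -9.53909412e-04],
       [-3.09078206e-04,  2.83395998e-01, -9.59002926e-01,
        -1.58511047e-01],
       [ 0.00000000e+00,  0.00000000e+00,  0.00000000e+00,
         1.00000000e+00]])}
{'time': 0.1, 'qpos': array([ 1.01600722e+00,  3.42659257e-01,  1.52491307e+00, -2.44117892e-05,
        1.27541459e+00, -1.46042870e-01]), 'qvel': array([ 0.00055395, -0.00156322, -0.00188801,  0.00122189,  0.00056599,
       -0.00112242]), 'joint_efforts': array([ 1.64478413e-03, -4.31998336e+01, -2.44696122e+01,  7.18207425e-02,
        5.24150231e-02,  7.79086832e-06]), 'tool_pos': array([0.20847876, 0.48143362, 0.22611418]), 'tool_rot': array([-3.14020984e+00, -1.79802170e-04,  2.73285342e+00]), 'contact_force': array([-0.06922188,  0.75313449,  0.04180522]), 'torque': array([-0.06058464, -0.02795408,  0.02119475]), 'grip_force': 0.0, 'opening': 0.09172177440885898} -0.0188
```

View pics/top0.png

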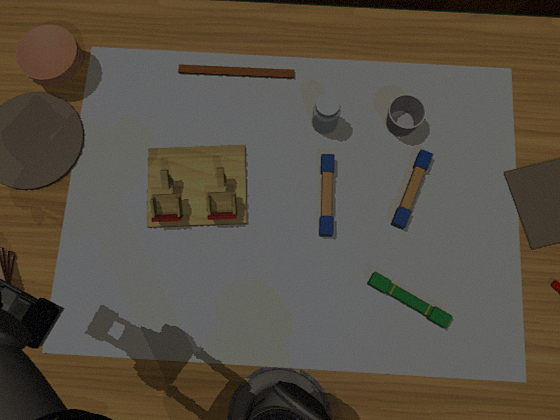

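View pics/scene0.png

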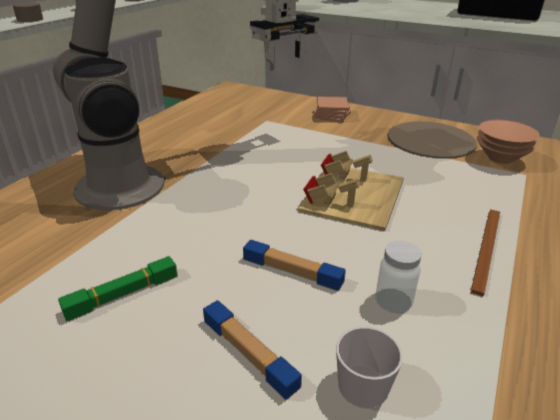

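Top view: the candidates are the blue-headed tampers at (327,195) and (412,189). The look-alikes are the green one at (410,300), the brown bar at (237,71) and the red bit at (556,287). The rack is at (197,187) with its red stops at (166,217) and (222,215). I choose the two blue-headed ones.

```bash
cat > h.py <<'E'
import numpy as np,cv2
from cell import get_calibration,monitor
from scipy.spatial.transform import Rotation as R
def cam(n,s=None):
    c=get_calibration(n)
    if n!="wrist": return c["intrinsics"],R.from_euler("xyz",c["orientation"]).as_matrix(),np.array(c["origin"])
    s=s or monitor.observe(); Rt=R.from_euler("xyz",s["tool_rot"]).as_matrix(); H=c["hand_eye"]
    return c["intrinsics"],Rt@H[:3,:3],Rt@H[:3,3]+s["tool_pos"]
def pts(d,C):
    K,Rm,o=C; v,u=np.mgrid[:d.shape[0],:d.shape[1]]
    P=np.stack([(u-K[0,2])/K[0,0]*d,-(v-K[1,2])/K[1,1]*d,-d],-1)
    return P@Rm.T+o
def mask(p,lo,hi): return cv2.inRange(cv2.cvtColor(p,cv2.COLOR_RGB2HSV),lo,hi)
def blobs(m,amin):
    n,l,s,c=cv2.connectedComponentsWithStats(m); return [(l==i,s[i,4],c[i]) for i in range(1,n) if s[i,4]>=amin]
E
python3 - <<'E'
from h import *
for n in("top","scene"):
    z=np.load(f"{n}0.npz"); p,d=z["p"],z["d"]; W=pts(d,cam(n))
    print(n)
    for m,a,c in blobs(mask(p,(105,140,30),(125,255,255)),40):
        q=W[m]; h=np.percentile(q[:,2],90); t=q[abs(q[:,2]-h)<.004]; r=cv2.minAreaRect((t[:,:2]*1000).astype(np.float32))
        print("blue",c.round(),a,"ztop",h.round(4),"mean",t.mean(0).round(4),"rect",np.round(r[0]),np.round(r[1]),round(r[2]))
    for m,a,c in blobs(mask(p,(0,170,50),(6,255,255))|mask(p,(174,170,50),(180,255,255)),20):
        q=W[m]; t=q[q[:,2]>np.percentile(q[:,2],90)-.006]
        if 0.3<t[:,0].mean()<.6: print("red",c.round(),a,q.min(0).round(3),q.max(0).round(3),"top",t.mean(0).round(4))
z=np.load("top0.npz"); p,d=z["p"],z["d"]; W=pts(d,cam("top"))
sub=W[135:235,140:255]; S=p[135:235,140:255]
# saddles: high points behind, rack plate
hi=((sub[...,2]>.05)).astype(np.uint8)
for m,a,c in blobs(hi,5): q=sub[m]; print("high",c+[140,135],a,q.min(0).round(3),q.max(0).round(3))
pl=(sub[...,2]>.004)&(sub[...,2]<.03)
print("plate",cv2.minAreaRect((sub[pl][:,:2]*1000).astype(np.float32)))
b=np.concatenate([cv2.resize(p[130:240,135:255],None,fx=4,fy=4),cv2.resize(p[140:250,300:450][:, :90],None,fx=4,fy=4)],1)
cv2.imwrite("pics/crop1.png",b[:600,:800,::-1])
E
```

```text
top
blue [423. 159.] 211 ztop 0.0351 mean [ 0.6144 -0.3151  0.0334] rect [ 615. -314.] [30. 42.] 75
blue [327. 162.] 201 ztop 0.0347 mean [ 0.5937 -0.0817  0.0329] rect [593. -81.] [43. 29.] 2
blue [402. 216.] 205 ztop 0.0347 mean [ 0.471  -0.2625  0.0327] rect [ 469. -262.] [29. 42.] 70
blue [326. 224.] 210 ztop 0.0353 mean [ 0.4385 -0.0844  0.0336] rect [437. -85.] [43. 28.] 2
red [222. 216.] 124 [0.433 0.128 0.025] [0.457 0.191 0.057] top [0.4389 0.1582 0.0514]
red [166. 218.] 124 [0.42  0.257 0.027] [0.444 0.32  0.058] top [0.4263 0.2885 0.0515]
red [556. 285.] 62 [ 0.315 -0.635  0.006] [ 0.343 -0.616  0.02 ] top [ 0.33   -0.6265  0.0138]
scene
blue [255. 252.] 394 ztop 0.0331 mean [ 0.4425 -0.0893  0.032 ] rect [442. -88.] [41. 30.] 3
blue [330. 276.] 515 ztop 0.0331 mean [ 0.5971 -0.0862  0.032 ] rect [597. -85.] [30. 43.] 89
blue [216. 315.] 505 ztop 0.0333 mean [ 0.4734 -0.2663  0.0321] rect [ 473. -266.] [30. 43.] 70
blue [283. 377.] 909 ztop 0.0331 mean [ 0.6188 -0.3188  0.032 ] rect [ 618. -318.] [30. 44.] 69
red [327. 162.] 78 [0.425 0.253 0.03 ] [0.444 0.316 0.054] top [0.4317 0.2865 0.0505]
red [310. 187.] 117 [ 0.438 -0.695  0.021] [0.803 0.187 0.574] top [0.4501 0.1413 0.0588]
high [220.56129032 177.09677419] 155 [ 0.191 -0.002  0.055] [0.555 0.176 1.188]
high [165.04651163 179.0755814 ] 172 [ 0.191 -0.002  0.053] [0.543 0.307 1.188]
high [178.12 204.28] 75 [ 0.191 -0.002  0.05 ] [0.488 0.267 1.188]
high [233.8245614  202.73684211] 57 [0.449 0.129 0.05 ] [0.495 0.138 0.07 ]
high [153.         207.49438202] 89 [0.42 0.31 0.05] [0.481 0.325 0.072]
high [215.27586207 210.76551724] 145 [ 0.191 -0.002  0.05 ] [0.489 0.195 1.188]
high [161.5        219.09090909] 22 [0.42  0.287 0.05 ] [0.428 0.307 0.058]
high [173.63333333 218.46666667] 30 [0.424 0.256 0.05 ] [0.433 0.285 0.058]
plate ((528.8353881835938, 236.04806518554688), (254.04977416992188, 287.2964782714844), 3.4455485343933105)
```

View pics/crop1.png

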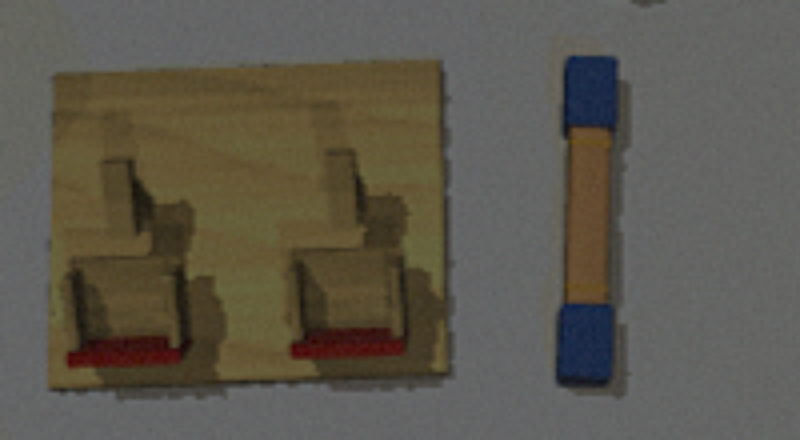

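Crop: on the left, the rack with two bays, red stops at the bottom (near) end and saddles at (118,195) and (342,190). On the right, the tamper at (590,220), blue heads at both ends, no green. The choice is confirmed. I now move so the wrist camera sees the rack.

{"op": "send_rows", "data": {
  "targets": [
    {"translation": [-5,-2,0],"spin": 0,"jaw": 1},
    {"translation": [-9.5,-4,0],"spin": 0,"jaw": 1},
    {"translation": [-14,-6,0],"spin": 0,"jaw": 1},
    {"translation": [-18.5,-8,0],"spin": 0,"jaw": 1},
    {"translation": [-23,-9.6,0],"spin": 0,"jaw": 1}
  ]
}}

```text
time: 0.6
tool_pos: [0.3822, 0.3004, 0.2266]
tool_rot: [-3.141, -0.0, 2.733]
contact_force: [0.9, 0.8, -0.6]
opening: 0.0914
grip_force: 0.0
```

{"op": "send_rows", "data": {
  "targets": [
    {"translation": [-4,-1.7,0],"spin": -8,"jaw": 1},
    {"translation": [-7,-3,0],"spin": -16,"jaw": 1},
    {"translation": [-10.5,-4.4,0],"spin": -24.4,"jaw": 1},
    {"translation": [-10.5,-4.4,0],"spin": -24.4,"jaw": 1},
    {"translation": [-10.5,-4.4,0],"spin": -24.4,"jaw": 1}
  ]
}}

```text
time: 1.1
tool_pos: [0.4604, 0.2196, 0.2262]
tool_rot: [3.142, -0.001, -3.128]
contact_force: [0.1, 0.2, -1.1]
opening: 0.0916
grip_force: 0.0
```

```bash
cat >> h.py <<'E'
def togo(x,y,z,yaw=None):
    s=monitor.observe(); Rt=R.from_euler("xyz",s["tool_rot"]).as_matrix()
    d=Rt.T@(np.array([x,y,z])-s["tool_pos"])*100
    print("t",round(s["time"],1),"go cm",d.round(2),"spin",None if yaw is None else round((np.degrees(s["tool_rot"][2])-yaw+180)%360-180,2))
E
python3 - <<'E'
from h import *
from cell import *
s=monitor.observe(); print(s["time"],s["tool_pos"].round(4),s["tool_rot"].round(3),s["qpos"].round(2))
p,d=read_camera("wrist"); np.savez("w1.npz",p=p,d=d,**{k:s[k] for k in("tool_pos","tool_rot")}); cv2.imwrite("pics/w1.png",p[:,:,::-1])
W=pts(d,cam("wrist",s)); ok=d>0
for m,a,c in blobs(mask(p,(0,150,40),(8,255,255))|mask(p,(172,150,40),(180,255,255)),60):
    q=W[m&ok]; t=q[q[:,2]>.049]; print("red",c.round(),a,q.min(0).round(3),q.max(0).round(3),t.mean(0).round(4))
hi=((W[...,2]>.064)&(W[...,2]<.1)&ok).astype(np.uint8)
for m,a,c in blobs(hi,60):
    q=W[m]; t=q[q[:,2]>np.percentile(q[:,2],85)]; print("high",c.round(),a,q.min(0).round(3),q.max(0).round(3),"mean",q.mean(0).round(4),"top",t.mean(0).round(4))
E
```

```text
1.1 [0.4604 0.2196 0.2262] [ 3.142e+00 -1.000e-03 -3.128e+00] [ 0.29  0.32  1.56  0.    1.26 -1.29]
red [355. 165.] 931 [0.42  0.256 0.011] [0.446 0.322 0.055] [0.4264 0.2887 0.0516]
red [235. 175.] 892 [0.432 0.128 0.013] [0.458 0.193 0.055] [0.4389 0.1605 0.0515]
high [387. 199.] 87 [0.454 0.318 0.064] [0.471 0.326 0.071] mean [0.4625 0.3214 0.0671] top [0.4654 0.3222 0.0698]
high [331. 204.] 83 [0.461 0.26  0.064] [0.476 0.267 0.07 ] mean [0.4683 0.263  0.067 ] top [0.4708 0.2632 0.0694]
high [264. 210.] 79 [0.469 0.19  0.064] [0.483 0.196 0.07 ] mean [0.4753 0.193  0.0672] top [0.4779 0.1926 0.0697]
high [209. 214.] 79 [0.475 0.131 0.064] [0.489 0.138 0.07 ] mean [0.4813 0.1346 0.0669] top [0.483  0.1343 0.0695]
high [361. 253.] 546 [0.502 0.289 0.064] [0.542 0.307 0.082] mean [0.5207 0.2973 0.0727] top [0.5321 0.299  0.0801]
high [242. 262.] 535 [0.515 0.159 0.064] [0.555 0.178 0.082] mean [0.5329 0.1692 0.0726] top [0.5447 0.1692 0.0802]
```

View pics/w1.png

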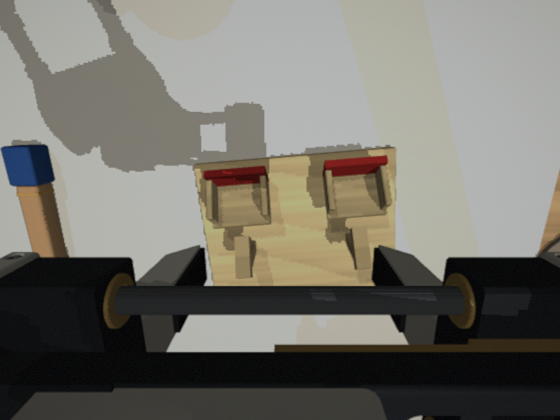

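The wrist picture agrees with the top view: stops at (355,165) and (235,175), saddles at (361,253) and (242,262). Left bay is about (0.5265, 0.298), right bay (0.539, 0.169), yaw 5.5°. They are 129 mm apart, as they should be. I go to the near tamper at (0.517, -0.085).

{"op": "send_rows", "data": {
  "targets": [
    {"translation": [-0.9,-5,0],"spin": 0,"jaw": 1},
    {"translation": [-1.7,-10,0],"spin": 0,"jaw": 1},
    {"translation": [-2.6,-15,0],"spin": 0,"jaw": 1},
    {"translation": [-3.4,-20,0],"spin": 0,"jaw": 1},
    {"translation": [-4.3,-24.5,0],"spin": 0,"jaw": 1}
  ]
}}

```text
time: 1.65
tool_pos: [0.5071, -0.0244, 0.2269]
tool_rot: [3.141, 0.0, -3.124]
contact_force: [0.9, 0.6, 0.1]
opening: 0.0914
grip_force: 0.0
```

{"op": "send_rows", "data": {
  "targets": [
    {"translation": [-0.9,-4,2],"spin": 0,"jaw": 1},
    {"translation": [-0.9,-6,6],"spin": 0,"jaw": 1},
    {"translation": [-0.9,-6,10],"spin": 0,"jaw": 1},
    {"translation": [-0.9,-6,14],"spin": 0,"jaw": 1},
    {"translation": [-0.9,-6,16],"spin": 0,"jaw": 1}
  ]
}}

```text
time: 2.15
tool_pos: [0.5155, -0.082, 0.0636]
tool_rot: [3.14, -0.005, -3.125]
contact_force: [-0.1, -0.3, -0.3]
opening: 0.0917
grip_force: 0.0
```

```bash
python3 - <<'E'
from h import *
from cell import *
s=monitor.observe()
p,d=read_camera("wrist"); W=pts(d,cam("wrist",s)); cv2.imwrite("pics/w2.png",p[:,:,::-1])
for m,a,c in blobs(mask(p,(105,120,25),(125,255,255)),60):
    q=W[m&(d>0)]; q=q[abs(q[:,2]-.032)<.005]; print(c.round(),a,cv2.minAreaRect((q[:,:2]*1000).astype(np.float32)),q.mean(0).round(4))
print(s["tool_pos"],np.degrees(s["tool_rot"])); togo(.517,-.085,.003,181)
E
```

```text
[286. 117.] 4089 ((438.42120361328125, -85.50611877441406), (43.47672653198242, 30.799245834350586), 1.526148796081543) [ 0.4377 -0.0856  0.0325]
[ 24. 165.] 3824 ((471.9527893066406, -252.0815887451172), (17.070127487182617, 45.45928192138672), 81.3236312866211) [ 0.4703 -0.2514  0.0316]
[286. 330.] 1305 ((584.7828369140625, -82.88533020019531), (29.388912200927734, 30.17007064819336), 1.593645691871643) [ 0.5816 -0.0834  0.0324]
[ 0.51553011 -0.08201462  0.06362028] [ 179.88837129   -0.27411626 -179.04648074]
t 2.2 go cm [-0.29 -0.36  5.87] spin -0.03
```

{"op": "send_rows", "data": {
  "targets": [
    {"translation": [-0.1,-0.2,3],"spin": 0,"jaw": 1},
    {"translation": [-0.1,-0.2,5],"spin": 0,"jaw": 1},
    {"translation": [-0.1,-0.2,6],"spin": 0,"jaw": 1},
    {"translation": [-0.1,-0.2,6],"spin": 0,"jaw": 0},
    {"translation": [-0.1,-0.2,6],"spin": 0,"jaw": 0}
  ],
  "force": 50
}}

```text
time: 2.7
tool_pos: [0.5194, -0.0855, 0.0077]
tool_rot: [-3.141, 0.001, -3.124]
contact_force: [-0.4, -0.3, -0.0]
opening: 0.0803
grip_force: 0.0
```

{"op": "send_rows", "data": {
  "targets": [
    {"translation": [0,0,0],"spin": 0,"jaw": 0},
    {"translation": [0,0,0],"spin": 0,"jaw": 0},
    {"translation": [0,0,0],"spin": 0,"jaw": 0},
    {"translation": [0,0,0],"spin": 0,"jaw": 0},
    {"translation": [0,0,0],"spin": 0,"jaw": 0}
  ]
}}

```text
time: 3.2
tool_pos: [0.5187, -0.086, 0.0069]
tool_rot: [3.142, 0.0, -3.125]
contact_force: [-0.0, 0.4, 0.3]
opening: 0.0404
grip_force: 0.0
```

```bash
python3 - <<'E'
from h import *
s=monitor.observe()
for k in("time","tool_pos","contact_force","torque","opening","grip_force"): print(k,np.round(s[k],4))
E
```

```text
time 3.2
tool_pos [ 0.5187 -0.086   0.0069]
contact_force [-0.0453  0.3783  0.2962]
torque [-0.0072  0.0475  0.0158]
opening 0.0404
grip_force 0.0
```

{"op": "send_rows", "data": {
  "targets": [
    {"translation": [0,0,0.3],"spin": 0,"jaw": 0},
    {"translation": [0,0,0.3],"spin": 0,"jaw": 0},
    {"translation": [0,0,0.3],"spin": 0,"jaw": 0},
    {"translation": [0,0,0.3],"spin": 0,"jaw": 0},
    {"translation": [0,0,0.3],"spin": 0,"jaw": 0}
  ]
}}

```text
time: 3.7
tool_pos: [0.5185, -0.0859, 0.0035]
tool_rot: [3.141, -0.0, -3.125]
contact_force: [0.2, 0.4, -3.5]
opening: 0.0258
grip_force: 50.0
```

{"op": "send_rows", "data": {
  "targets": [
    {"translation": [0,0,-1],"spin": 0,"jaw": 0},
    {"translation": [0,0,-4],"spin": 0,"jaw": 0},
    {"translation": [0,0,-8],"spin": 0,"jaw": 0},
    {"translation": [0,0,-12],"spin": 0,"jaw": 0},
    {"translation": [0,0,-15],"spin": 0,"jaw": 0}
  ]
}}

```text
time: 4.2
tool_pos: [0.5191, -0.0861, 0.157]
tool_rot: [-3.141, 0.003, -3.125]
contact_force: [0.4, 0.2, -3.5]
opening: 0.0259
grip_force: 50.0
```

{"op": "send_rows", "data": {
  "targets": [
    {"translation": [0,0,-1],"spin": 0,"jaw": 0},
    {"translation": [0,0,-1],"spin": 0,"jaw": 0},
    {"translation": [0,0,-1],"spin": 0,"jaw": 0},
    {"translation": [0,0,-1],"spin": 0,"jaw": 0},
    {"translation": [0,0,-1],"spin": 0,"jaw": 0}
  ]
}}

```text
time: 4.7
tool_pos: [0.5179, -0.0857, 0.1621]
tool_rot: [3.141, -0.003, -3.125]
contact_force: [-0.5, 0.1, -2.0]
opening: 0.026
grip_force: 50.0
```

```bash
cat > look.py <<'E'
from h import *
from cell import *
import sys
s=monitor.observe()
for k in("time","tool_pos","contact_force","torque","opening","grip_force"): print(k,np.round(s[k],4))
p,d=read_camera("wrist"); W=pts(d,cam("wrist",s)); Rt=R.from_euler("xyz",s["tool_rot"]).as_matrix()
if len(sys.argv)>1: cv2.imwrite(f"pics/{sys.argv[1]}.png",p[:,:,::-1])
m0=mask(p,(105,100,20),(125,255,255)); T=(W-s["tool_pos"])@Rt
for m,a,c in blobs(m0,80):
    q=T[m&(d>0)]; q=q[(abs(q[:,1])<.03)&(abs(q[:,2])<.12)]
    if len(q)>50: print("head tool-frame",c.round(),a,"min",q.min(0).round(4),"max",q.max(0).round(4),"mean",q.mean(0).round(4))
h=mask(p,(5,80,30),(25,255,255))>0
q=T[h&(d>0)]; q=q[(abs(q[:,1])<.016)&(abs(q[:,0])<.06)&(q[:,2]<.06)&(q[:,2]>-.08)]
if len(q)>50:
    f=np.polyfit(q[:,0],q[:,2],1); print("handle slope deg (dz/dx tool)",np.degrees(np.arctan(f[0])).round(2),"z at 0",f[1].round(4),len(q))
E
python3 look.py w3
```

```text
time 4.7
tool_pos [ 0.5179 -0.0857  0.1621]
contact_force [-0.4828  0.1493 -1.9869]
torque [ 0.0768 -0.1388  0.0149]
opening 0.026
grip_force 49.999
head tool-frame [289. 107.] 9017 min [ 0.0585 -0.0162 -0.0316] max [ 0.1022  0.0151 -0.0253] mean [ 0.0813 -0.0006 -0.0289]
handle slope deg (dz/dx tool) -0.38 z at 0 -0.0267 8247
```

View pics/w3.png

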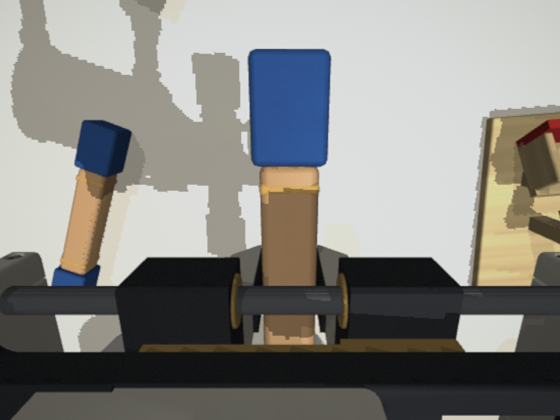

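The picture shows the tamper held at mid-length, near head at (289,107). A moment of about -0.14 N m about world y means the heavy head is on the robot's side, which is already the low end of the bay. I carry it to the left bay.

{"op": "send_rows", "data": {
  "targets": [
    {"translation": [0,3,0],"spin": -1,"jaw": 0},
    {"translation": [0,7,0],"spin": -2,"jaw": 0},
    {"translation": [0,11,0],"spin": -3,"jaw": 0},
    {"translation": [0,15,0],"spin": -4.5,"jaw": 0},
    {"translation": [0,19,0],"spin": -4.5,"jaw": 0}
  ]
}}

```text
time: 5.25
tool_pos: [0.515, 0.1055, 0.1631]
tool_rot: [3.142, -0.001, -3.046]
contact_force: [0.6, -0.2, -1.8]
opening: 0.0254
grip_force: 50.0
```

```bash
python3 - <<'E'
from h import *
print(monitor.observe()["torque"]); togo(.525,.298,.11,185.5)
E
```

```text
[ 0.03887484 -0.09019896  0.04239159]
t 5.2 go cm [-2.85 19.06  5.31] spin 0.0
```

{"op": "send_rows", "data": {
  "targets": [
    {"translation": [-0.6,4,0],"spin": 0,"jaw": 0},
    {"translation": [-1.2,8,0],"spin": 0,"jaw": 0},
    {"translation": [-1.8,12,0],"spin": 0,"jaw": 0},
    {"translation": [-2.4,16,0],"spin": 0,"jaw": 0},
    {"translation": [-2.85,19.1,0],"spin": 0,"jaw": 0}
  ]
}}

```text
time: 5.75
tool_pos: [0.525, 0.2992, 0.1628]
tool_rot: [-3.142, -0.001, -3.045]
contact_force: [-0.4, -0.3, -1.7]
opening: 0.0257
grip_force: 50.0
```

{"op": "send_rows", "data": {
  "targets": [
    {"translation": [0,0,2],"spin": 0,"jaw": 0},
    {"translation": [0,0,4],"spin": 0,"jaw": 0},
    {"translation": [0,0,5.3],"spin": 0,"jaw": 0},
    {"translation": [0,0,5.3],"spin": 0,"jaw": 0},
    {"translation": [0,0,5.3],"spin": 0,"jaw": 0}
  ]
}}

```text
time: 6.25
tool_pos: [0.5258, 0.2967, 0.1108]
tool_rot: [3.142, -0.0, -3.046]
contact_force: [-0.3, -0.1, -2.3]
opening: 0.0254
grip_force: 50.0
```

```bash
python3 look.py; python3 -c "
from h import *
togo(.525,.298,.084,185.5)"
```

```text
time 6.25
tool_pos [0.5258 0.2967 0.1108]
contact_force [-0.3417 -0.1305 -2.3287]
torque [ 0.0825 -0.1019 -0.0199]
opening 0.0254
grip_force 49.999
head tool-frame [289. 107.] 9077 min [ 0.0585 -0.0165 -0.0317] max [0.1022 0.0279 0.0792] mean [ 0.0813 -0.0005 -0.0289]
handle slope deg (dz/dx tool) -0.3 z at 0 -0.0267 8369
t 6.3 go cm [0.11 0.12 2.75] spin -0.05
```

{"op": "send_rows", "data": {
  "targets": [
    {"translation": [0.1,0.1,1],"spin": 0,"jaw": 0},
    {"translation": [0.1,0.1,2],"spin": 0,"jaw": 0},
    {"translation": [0.1,0.1,2.6],"spin": 0,"jaw": 0},
    {"translation": [0.1,0.1,2.6],"spin": 0,"jaw": 0},
    {"translation": [0.1,0.1,2.6],"spin": 0,"jaw": 0}
  ]
}}

```text
time: 6.8
tool_pos: [0.5244, 0.2978, 0.0846]
tool_rot: [-3.142, -0.0, -3.046]
contact_force: [-0.1, -0.2, -2.0]
opening: 0.0257
grip_force: 50.0
```

{"op": "send_rows", "data": {
  "targets": [
    {"translation": [0,0,0],"spin": 0,"jaw": 0},
    {"translation": [0,0,0],"spin": 0,"jaw": 0},
    {"translation": [0,0,0],"spin": 0,"jaw": 0},
    {"translation": [0,0,0],"spin": 0,"jaw": 0},
    {"translation": [0,0,0],"spin": 0,"jaw": 0}
  ],
  "force": 4
}}

```text
time: 7.3
tool_pos: [0.5246, 0.2979, 0.085]
tool_rot: [3.141, 0.001, -3.046]
contact_force: [-1.0, 0.2, -0.3]
opening: 0.0258
grip_force: 4.0
```

```bash
python3 look.py w4
```

```text
time 7.3
tool_pos [0.5246 0.2979 0.085 ]
contact_force [-1.0144  0.1845 -0.2978]
torque [0.1074 0.037  0.0652]
opening 0.0258
grip_force 3.9999
head tool-frame [289. 126.] 4243 min [ 0.0456 -0.0164  0.0064] max [0.0936 0.0154 0.0397] mean [ 0.0734 -0.0006  0.0175]
handle slope deg (dz/dx tool) 31.48 z at 0 -0.0265 8011
```

View pics/w4.png

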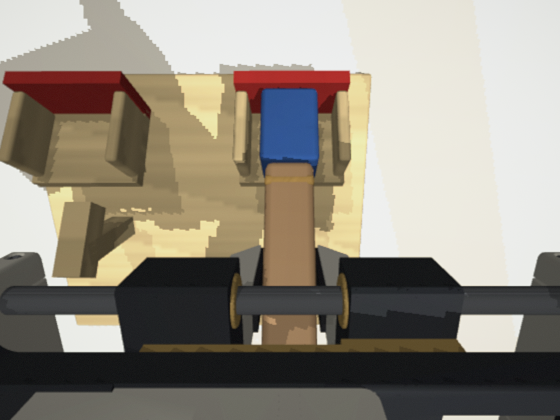

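The heavy head drooped into the low end at 31°, blue head at (289,126) inside the left bay's cheeks, against the red stop. I lower 5 mm, open and withdraw.

{"op": "send_rows", "data": {
  "targets": [
    {"translation": [0,0,0.2],"spin": 0,"jaw": 0},
    {"translation": [0,0,0.4],"spin": 0,"jaw": 0},
    {"translation": [0,0,0.5],"spin": 0,"jaw": 0},
    {"translation": [0,0,0.5],"spin": 0,"jaw": 0.7},
    {"translation": [0,0,0.5],"spin": 0,"jaw": 0.7}
  ]
}}

```text
time: 7.85
tool_pos: [0.5243, 0.2978, 0.0796]
tool_rot: [-3.142, -0.0, -3.046]
contact_force: [0.3, -0.9, -0.6]
opening: 0.0374
grip_force: 0.0
```

{"op": "send_rows", "data": {
  "targets": [
    {"translation": [0,0,0],"spin": 0,"jaw": 0.7},
    {"translation": [0,0,0],"spin": 0,"jaw": 0.7},
    {"translation": [0,0,-1.5],"spin": 0,"jaw": 0.7},
    {"translation": [0,0,-5],"spin": 0,"jaw": 0.7},
    {"translation": [0,0,-9.5],"spin": 0,"jaw": 0.7}
  ]
}}

```text
time: 8.35
tool_pos: [0.5233, 0.2973, 0.1739]
tool_rot: [-3.14, -0.005, -3.046]
contact_force: [0.6, -0.3, 0.3]
opening: 0.064
grip_force: 0.0
```

```bash
cat > bays.py <<'E'
from h import *
from cell import *
p,d=read_camera("top"); W=pts(d,cam("top"))
yaw=np.radians(5.5); Rb=R.from_euler("zy",[yaw,-np.radians(30)]).as_matrix()
for n,o in(("left",(.5265,.298,.092)),("right",(.539,.169,.092))):
    B=(W-o)@Rb
    for m,a,c in blobs(mask(p,(105,120,25),(125,255,255)),30):
        q=B[m&(d>0)]
        if np.linalg.norm(q.mean(0))<.15: print(n,c.round(),a,"min",q.min(0).round(3),"max",q.max(0).round(3),"median",np.median(q,0).round(3))
for m,a,c in blobs(mask(p,(105,120,25),(125,255,255)),40): print("blue world",c.round(),np.median(W[m],0).round(3))
E
python3 bays.py; python3 -c "
from h import *
togo(.544,-.289,.17,160)"
```

```text
left [166. 207.] 247 min [-0.103 -0.146 -0.006] max [0.068 0.013 0.537] median [-0.08  -0.003  0.014]
right [166. 207.] 247 min [-0.102 -0.017 -0.   ] max [0.069 0.143 0.543] median [-0.078  0.126  0.021]
blue world [423. 159.] [ 0.615 -0.313  0.032]
blue world [166. 207.] [0.45  0.287 0.065]
blue world [401. 216.] [ 0.47  -0.262  0.032]
t 8.4 go cm [  3.95 -58.69   1.14] spin 25.48
```

{"op": "send_rows", "data": {
  "targets": [
    {"translation": [0.3,-5,0],"spin": 0,"jaw": 0.8},
    {"translation": [0.6,-10,0],"spin": 0,"jaw": 0.8},
    {"translation": [0.9,-15,0],"spin": 0,"jaw": 0.8},
    {"translation": [1.2,-20,0],"spin": 0,"jaw": 0.8},
    {"translation": [1.6,-25,0],"spin": 0,"jaw": 0.8}
  ]
}}

```text
time: 8.9
tool_pos: [0.5322, 0.0461, 0.1748]
tool_rot: [-3.142, 0.001, -3.046]
contact_force: [0.4, -0.2, 0.6]
opening: 0.0734
grip_force: 0.0
```

{"op": "send_rows", "data": {
  "targets": [
    {"translation": [0.3,-5,0],"spin": 5,"jaw": 0.8},
    {"translation": [0.6,-10,0],"spin": 10,"jaw": 0.8},
    {"translation": [0.9,-15,0],"spin": 15,"jaw": 0.8},
    {"translation": [1.2,-20,0],"spin": 20,"jaw": 0.8},
    {"translation": [1.6,-25,0],"spin": 25.5,"jaw": 0.8}
  ]
}}

```text
time: 9.4
tool_pos: [0.5402, -0.204, 0.1748]
tool_rot: [3.141, 0.001, 2.788]
contact_force: [1.5, 0.6, -0.1]
opening: 0.0732
grip_force: 0.0
```

```bash
python3 -c "
from h import *
togo(.5435,-.2885,.064,160)"
```

```text
t 9.4 go cm [-3.23 -7.81 11.08] spin -0.24
```

{"op": "send_rows", "data": {
  "targets": [
    {"translation": [-1.7,-4,0],"spin": 0,"jaw": 0.8},
    {"translation": [-3.2,-7.8,3],"spin": 0,"jaw": 0.8},
    {"translation": [-3.2,-7.8,7],"spin": 0,"jaw": 0.8},
    {"translation": [-3.2,-7.8,11],"spin": 0,"jaw": 0.8},
    {"translation": [-3.2,-7.8,11],"spin": 0,"jaw": 0.8}
  ]
}}

```text
time: 9.9
tool_pos: [0.5402, -0.2844, 0.0591]
tool_rot: [3.139, -0.011, 2.791]
contact_force: [-0.7, 0.4, -0.6]
opening: 0.0732
grip_force: 0.0
```

```bash
python3 - <<'E'
from h import *
from cell import *
s=monitor.observe()
p,d=read_camera("wrist"); W=pts(d,cam("wrist",s)); Rt=R.from_euler("xyz",s["tool_rot"]).as_matrix(); T=(W-s["tool_pos"])@Rt
for m,a,c in blobs(mask(p,(105,120,25),(125,255,255)),60):
    q=W[m&(d>0)]; g=abs(q[:,2]-.032)<.005; t=T[m&(d>0)][g]; print(c.round(),cv2.minAreaRect((q[g][:,:2]*1000).astype(np.float32)),"tool",t.min(0).round(4),t.max(0).round(4))
togo(.5435,-.2885,.0035,160)
E
```

```text
[282. 124.] ((469.69781494140625, -263.3681335449219), (30.78277587890625, 43.549476623535156), 70.17556762695312) tool [ 0.0514 -0.02    0.0247] [0.0949 0.0108 0.0305]
[285. 333.] ((601.1438598632812, -310.69622802734375), (30.234989166259766, 15.588316917419434), 69.0953140258789) tool [-0.0746 -0.0191  0.0242] [-0.0589  0.0111  0.0313]
t 9.9 go cm [-0.27 -0.27  5.9 ] spin -0.03
```

{"op": "send_rows", "data": {
  "targets": [
    {"translation": [-0.4,-0.4,3],"spin": 0,"jaw": 0.8},
    {"translation": [-0.4,-0.4,5],"spin": 0,"jaw": 0.7},
    {"translation": [-0.4,-0.4,5.8],"spin": 0,"jaw": 0.7},
    {"translation": [-0.4,-0.4,5.8],"spin": 0,"jaw": 0.6},
    {"translation": [-0.4,-0.4,5.8],"spin": 0,"jaw": 0.5}
  ],
  "force": 50
}}

```text
time: 10.45
tool_pos: [0.5473, -0.2918, 0.0088]
tool_rot: [-3.141, 0.003, 2.793]
contact_force: [-0.2, 0.2, -0.0]
opening: 0.0529
grip_force: 0.0
```

{"op": "send_rows", "data": {
  "targets": [
    {"translation": [0.4,0,0.5],"spin": 0,"jaw": 0.5},
    {"translation": [0.4,0,0.5],"spin": 0,"jaw": 0},
    {"translation": [0.4,0,0.5],"spin": 0,"jaw": 0},
    {"translation": [0.4,0,0.5],"spin": 0,"jaw": 0},
    {"translation": [0.4,0,0.5],"spin": 0,"jaw": 0}
  ]
}}

```text
time: 10.95
tool_pos: [0.5425, -0.2898, 0.0021]
tool_rot: [3.141, 0.0, 2.792]
contact_force: [0.7, 1.6, 3.0]
opening: 0.0255
grip_force: 50.0
```

{"op": "send_rows", "data": {
  "targets": [
    {"translation": [0,0,0],"spin": 0,"jaw": 0},
    {"translation": [0,0,-3],"spin": 0,"jaw": 0},
    {"translation": [0,0,-7],"spin": 0,"jaw": 0},
    {"translation": [0,0,-11],"spin": 0,"jaw": 0},
    {"translation": [0,0,-15],"spin": 0,"jaw": 0}
  ]
}}

```text
time: 11.45
tool_pos: [0.5418, -0.2898, 0.1525]
tool_rot: [3.141, -0.001, 2.792]
contact_force: [0.2, 0.1, -3.5]
opening: 0.0255
grip_force: 50.0
```

{"op": "send_rows", "data": {
  "targets": [
    {"translation": [0,0,-2],"spin": 0,"jaw": 0},
    {"translation": [0,0,-2],"spin": 0,"jaw": 0},
    {"translation": [0,0,-2],"spin": 0,"jaw": 0},
    {"translation": [0,0,-2],"spin": 0,"jaw": 0},
    {"translation": [0,0,-2],"spin": 0,"jaw": 0}
  ]
}}

```text
time: 11.95
tool_pos: [0.5416, -0.2894, 0.1696]
tool_rot: [3.141, -0.004, 2.792]
contact_force: [-0.6, 0.2, -3.4]
opening: 0.0259
grip_force: 50.0
```

```bash
python3 look.py; python3 -c "
from h import *
s=monitor.observe();print('tool-frame torque',R.from_euler('xyz',s['tool_rot']).as_matrix().T@s['torque'], s['qpos'].round(2))"
```

```text
time 11.95
tool_pos [ 0.5416 -0.2894  0.1696]
contact_force [-0.5639  0.1731 -3.3819]
torque [-0.0497 -0.1674 -0.0382]
opening 0.0259
grip_force 49.9985
head tool-frame [289. 114.] 9054 min [ 0.0555 -0.0166 -0.0336] max [ 0.0992  0.0148 -0.0262] mean [ 0.0784 -0.001  -0.0302]
handle slope deg (dz/dx tool) -0.61 z at 0 -0.0278 7915
tool-frame torque [ 0.01654838 -0.12464399 -0.05659652] [-0.62  0.55  1.34  0.    1.25 -1.84]
```

Tool-frame moment about y is -0.125 N m, so the heavy head is again on the robot's side. I carry it to the right bay.

{"op": "send_rows", "data": {
  "targets": [
    {"translation": [1,3,0],"spin": -5,"jaw": 0},
    {"translation": [2.4,7,0],"spin": -10,"jaw": 0},
    {"translation": [3.8,11,0],"spin": -15,"jaw": 0},
    {"translation": [5.2,15,0],"spin": -20,"jaw": 0},
    {"translation": [6.9,19,0],"spin": -25.5,"jaw": 0}
  ]
}}

```text
time: 12.5
tool_pos: [0.5423, -0.0862, 0.1709]
tool_rot: [3.141, -0.001, -3.043]
contact_force: [1.2, 0.6, -3.5]
opening: 0.026
grip_force: 50.0
```

```bash
python3 -c "
from h import *
s=monitor.observe();print('tool-frame torque',R.from_euler('xyz',s['tool_rot']).as_matrix().T@s['torque'])
togo(.536,.1687,.11,185.5)"
```

```text
tool-frame torque [-0.11021854 -0.21486101  0.0123326 ]
t 12.5 go cm [-1.9  25.43  6.11] spin 0.16
```

{"op": "send_rows", "data": {
  "targets": [
    {"translation": [-0.4,5,0],"spin": 0,"jaw": 0},
    {"translation": [-0.8,10,0],"spin": 0,"jaw": 0},
    {"translation": [-1.2,15,0],"spin": 0,"jaw": 0},
    {"translation": [-1.6,20,0],"spin": 0,"jaw": 0},
    {"translation": [-1.9,24,0],"spin": 0,"jaw": 0}
  ]
}}

```text
time: 13.0
tool_pos: [0.5379, 0.1556, 0.1711]
tool_rot: [3.141, -0.001, -3.045]
contact_force: [0.9, -0.5, -2.5]
opening: 0.0256
grip_force: 50.0
```

{"op": "send_rows", "data": {
  "targets": [
    {"translation": [0,1.4,0],"spin": 0,"jaw": 0},
    {"translation": [0,1.4,3],"spin": 0,"jaw": 0},
    {"translation": [0,1.4,6],"spin": 0,"jaw": 0},
    {"translation": [0,1.4,6],"spin": 0,"jaw": 0},
    {"translation": [0,1.4,6],"spin": 0,"jaw": 0}
  ]
}}

```text
time: 13.5
tool_pos: [0.5372, 0.1664, 0.1116]
tool_rot: [-3.141, -0.001, -3.047]
contact_force: [-0.4, 0.1, -2.8]
opening: 0.0252
grip_force: 50.0
```

```bash
python3 look.py; python3 -c "
from h import *
togo(.536,.1687,.085,185.5)"
```

```text
time 13.5
tool_pos [0.5372 0.1664 0.1116]
contact_force [-0.4001  0.068  -2.7666]
torque [ 0.1055 -0.1557 -0.0015]
opening 0.0252
grip_force 49.9985
head tool-frame [289. 113.] 9135 min [ 0.0558 -0.0163 -0.0326] max [0.1    0.0269 0.0695] mean [ 0.0788 -0.0006 -0.0302]
handle slope deg (dz/dx tool) -0.49 z at 0 -0.028 8029
t 13.6 go cm [0.18 0.24 2.77] spin -0.05
```

{"op": "send_rows", "data": {
  "targets": [
    {"translation": [0.1,0.2,1],"spin": 0,"jaw": 0},
    {"translation": [0.1,0.2,2],"spin": 0,"jaw": 0},
    {"translation": [0.1,0.2,2.6],"spin": 0,"jaw": 0},
    {"translation": [0.1,0.2,2.6],"spin": 0,"jaw": 0},
    {"translation": [0.1,0.2,2.6],"spin": 0,"jaw": 0}
  ]
}}

```text
time: 14.05
tool_pos: [0.536, 0.1687, 0.0857]
tool_rot: [3.142, -0.0, -3.046]
contact_force: [-0.0, 0.7, -2.3]
opening: 0.0262
grip_force: 50.0
```

{"op": "send_rows", "data": {
  "targets": [
    {"translation": [0,0,0],"spin": 0,"jaw": 0},
    {"translation": [0,0,0],"spin": 0,"jaw": 0},
    {"translation": [0,0,0],"spin": 0,"jaw": 0},
    {"translation": [0,0,0],"spin": 0,"jaw": 0},
    {"translation": [0,0,0],"spin": 0,"jaw": 0}
  ],
  "force": 4
}}

```text
time: 14.55
tool_pos: [0.5362, 0.1688, 0.086]
tool_rot: [3.141, 0.001, -3.046]
contact_force: [-0.1, -0.3, -0.2]
opening: 0.0259
grip_force: 4.0
```

```bash
python3 look.py w5
```

```text
time 14.55
tool_pos [0.5362 0.1688 0.086 ]
contact_force [-0.1462 -0.3178 -0.2396]
torque [0.0668 0.0647 0.0197]
opening 0.0259
grip_force 4.0
head tool-frame [289. 131.] 4228 min [ 0.043  -0.0164  0.0052] max [0.0905 0.0179 0.0579] mean [ 0.0708 -0.0006  0.017 ]
handle slope deg (dz/dx tool) 32.54 z at 0 -0.0277 7832
```

View pics/w5.png

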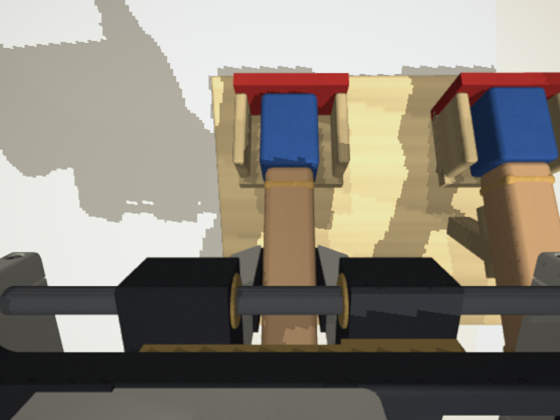

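The second head drooped into the right bay at (289,131), centred between the cheeks. The first one sits well in the left bay at (515,130). I lower, release and withdraw.

{"op": "send_rows", "data": {
  "targets": [
    {"translation": [0,0,0.2],"spin": 0,"jaw": 0},
    {"translation": [0,0,0.4],"spin": 0,"jaw": 0},
    {"translation": [0,0,0.6],"spin": 0,"jaw": 0},
    {"translation": [0,0,0.6],"spin": 0,"jaw": 0.6},
    {"translation": [0,0,0.6],"spin": 0,"jaw": 0.6}
  ]
}}

```text
time: 15.1
tool_pos: [0.5361, 0.1688, 0.0797]
tool_rot: [3.142, 0.0, -3.046]
contact_force: [-0.7, -0.1, -0.3]
opening: 0.0375
grip_force: 0.0
```

{"op": "send_rows", "data": {
  "targets": [
    {"translation": [0,0,0.6],"spin": 0,"jaw": 0.6},
    {"translation": [0,0,0],"spin": 0,"jaw": 0.6},
    {"translation": [0,0,-1.5],"spin": 0,"jaw": 0.6},
    {"translation": [0,0,-5],"spin": 0,"jaw": 0.6},
    {"translation": [0,0,-9.5],"spin": 0,"jaw": 0.6}
  ]
}}

```text
time: 15.6
tool_pos: [0.5348, 0.1685, 0.1745]
tool_rot: [-3.141, -0.004, -3.046]
contact_force: [1.6, 0.0, 0.6]
opening: 0.0552
grip_force: 0.0
```

{"op": "send_rows", "data": {
  "targets": [
    {"translation": [4,0,-3],"spin": 0,"jaw": 0.6},
    {"translation": [8,0,-3],"spin": 0,"jaw": 0.6},
    {"translation": [8,0,-3],"spin": 0,"jaw": 0.6},
    {"translation": [8,0,-3],"spin": 0,"jaw": 0.6},
    {"translation": [8,0,-3],"spin": 0,"jaw": 0.6}
  ]
}}

```text
time: 16.1
tool_pos: [0.4573, 0.1612, 0.205]
tool_rot: [3.141, 0.001, -3.046]
contact_force: [0.4, -0.2, 0.3]
opening: 0.0551
grip_force: 0.0
```

```bash
python3 bays.py; python3 - <<'E'
from cell import *
import cv2
p,d=read_camera("scene"); cv2.imwrite("pics/s9.png",cv2.resize(p[110:260,250:450,::-1],None,fx=3,fy=3)); print(monitor.observe()["time"])
E
```

```text
16.2
```

View pics/s9.png

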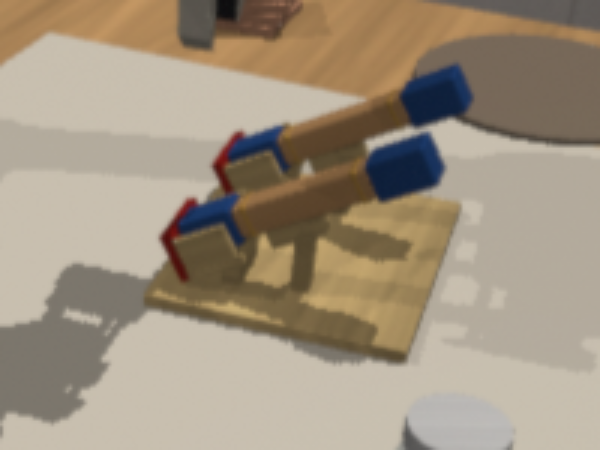

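Both tampers lie in the bays, parallel to the slope, with low heads by the red stops at (205,215) and (255,150). The gripper is clear.

```bash
python3 -c "
from cell import job
print(job.hand_in())"
```

```text
the job is handed in; nothing more can be done
None
```

Both tampers are in the rack, one in each bay, lying along the slope and let go with the heavy heads down by the red stops; I handed the job in at about 16 s, and no verdict was shown.

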